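# Find the release notch in a glassware case's edge by touch and press it

## Task

Open the glassware case without gripping anything: lightly press the black sprung edge strip at the end with the blue bar, and sweep along it with your fingertip, without ever pushing the strip down to its stop, until the fingertip finds the notch. Then press the release key inside the notch fully down so that the clear lid pops ajar and stays so, and come away clear. Do not pick up, knock or shift the bottles and glassware around it.

Things in the scene. Friction and masses are not known exactly. Their poses are not given: they have to be found in the camera images.
- case: White glassware case, fixed to the bench: 520 mm wide (its y), 254 mm deep (its x), origin at the centre of its underside; front faces its -x, to the robot; z up. White end decks at |y| 130 to 260 mm, top at z 104 mm. Between them: the clear lid, and ahead of it the black sprung edge strip.
- edge_mid (a point): Middle of the exposed edge strip, on its top centre line: case x -115, y 0, z 100 mm. The strip runs along case y from -130 to +130 mm, 30 mm deep (x -130 to -100). One notch, 44 mm long, cut right through front to back, has its centre anywhere from y -75 to +25 mm: find it. In it is the dark grey key, 40 x 28 mm, top 8 mm below the strip's. 12 mm free behind the strip, open air ahead.
- start (a point): Point on the strip's top centre line at case x -115, y +100, z 100 mm: where the sweep starts. A blue bar on the left-hand (+y) deck, 41 mm further along +y, marks this end. The strip is unbroken here; the deck (4 mm higher than the strip) begins 30 mm to the +y side.
- far_end (a point): Far end of the exposed edge strip, on its top centre line, at case x -115, y -130, z 100 mm, against the other deck.
- lid_mid (a point): Point fixed on the case, at the middle of the shut clear lid's top (case x 20, y 0, z 100 mm). The lid spans x -80 to +115, y -128 to +128 mm, with a blue band along its front edge.
- strip (a joint): How far the sprung edge strip is pushed down, m: 0 = up (rest), 0.010 = on its stop. All of it moves as one, straight down; it yields at about 1.5 N and takes 0.6 N more per mm (about 4 N at 4 mm), and springs back when let go. It springs up as soon as the fingertip is wholly in the notch.
- release (a joint): How far the release key in the notch is pushed down, m: 0 = up, 0.010 = on its stop. It moves straight down against about 6 N and stays where it is left. Fully down, its top is 18 mm below the strip's resting top.
- lid (a joint): Lid angle, rad: 0 shut; linked to the release key, it rises as the key goes down, to 0.15 rad (front edge about 29 mm up) with the key fully down, and stays there. Hinged along the rear.
- bottle_a: Bystander, loose: wide-mouth translucent white bottle, 92 mm across, 170 mm tall. Origin at the centre of its underside.
- bottle_b: Bystander, loose: a second, identical wide-mouth bottle. Origin at the centre of its underside.
- beaker: Bystander, loose: open glass beaker, 76 mm across, 85 mm tall. Origin at the centre of its underside.
- jar: Bystander, loose: small amber jar, 48 mm across, 60 mm tall, standing on the case's left-hand (+y) end deck. Origin at the centre of its underside.
- vial: Bystander, loose: small amber vial with white cap, 28 mm across, 50 mm tall, standing on the case's right-hand (-y) end deck. Origin at the centre of its underside.
- spatula: Bystander, loose: black-handled spatula lying on the bench, 170 mm long.
- cup: Bystander, loose: open off-white plastic cup, 84 mm across, 100 mm tall. Origin at the centre of its underside.

How it is judged:
On the way, in this order (a step that is already met when the one before it is completed fails the run):
1. a fingertip presses the edge strip lightly near the blue-bar end (within about 25 mm of the start point) (value of joint strip above 0.001 m and contact force between the fingers and anything else above 0.5 N and y of the grasp point in the frame of case between 0.075 and 0.135 m), for 0.1 s.
2. still pressing the strip, the fingertip has moved along it towards the far end (30 mm or more short of the start point) (value of joint strip above 0.001 m and contact force between the fingers and anything else above 0.5 N and y of the grasp point in the frame of case between -0.14 and 0.07 m), for 0.1 s.
3. the release key in the notch is pressed down at least 7.5 mm (value of joint release above 0.0075 m and contact force between the fingers and anything else above 0.5 N), for 0.1 s.
At the end, for the whole second after the job is handed in: The release key is down at least 7.5 mm of its 10 mm, the lid stands ajar at rest (over 0.10 rad), the edge strip has sprung back up (within 1 mm), bystanders within 25 mm of where they stood, none lifted (value of joint release above 0.0075 m and value of joint lid above 0.1 rad and velocity of joint lid below 0.05 rad/s and value of joint strip below 0.001 m and distance of each of bottle_a, bottle_b, beaker, jar, vial, spatula, cup from where it was at the start of the episode below 0.025 m); the robot touches nothing.
It fails at once if the sprung edge strip is pushed to its stop (over 9 mm down) (value of joint strip above 0.009 m).
It fails at once if a bystander is shifted by more than 25 mm, or lifted (distance of any of bottle_a, bottle_b, beaker, jar, vial, spatula, cup from where it was at the start of the episode above 0.025 m).
It fails at once if a standing bystander is tipped over (angle between any of bottle_a, bottle_b, beaker, jar, vial, cup's own z axis and vertical above 0.4 rad).
It also fails if it takes over 58 s, if anything falls off the work surface, if the arm or the gripper's body presses on something with over 40 N, if the wrist force passes 120 N, or if a joint passes its speed limit or range.

## Robot

A 7-joint arm with a two-finger parallel gripper is mounted at the origin on the work surface. World frame = base frame: x ahead of the robot, y to its left, z up, the work surface at z = 0. Lengths are in m, angles in rad, forces in N, time in s.
With the tool pointing down it reaches from about 0.425 to 0.875 m from the base axis. Payload 4.7 kg.
Tool frame: the origin (TCP) lies between the finger pads; the fingertips stand 22 mm ahead of it and the grasp point (between the pads) lies 3 mm ahead of it (r.nose_length is the distance from the TCP to the fingertips, in m); z points along the fingers, y is the direction in which the jaws open and shut (so a half turn about z gives the same grasp; the last joint's range is limited). The gripper opens to 87 mm and grips with 3 to 60 N. Pads are 19 mm wide; open, the fingers measure 117 mm over their backs; the gripper's body (75 mm by 190 mm) begins 51 mm behind the grasp point.
Start: joints at [1.199, 0.321, -0.07, 1.45, 0.023, 1.371, -0.057], TCP at [0.245, -0.602, 0.22] pointing down, gripper open.
Joint ranges: [-2.86, 2.86], [-0.3, 2.09], [-1.38, 1.24], [0.06, 2.45], [-1.56, 4.7], [0.09, 2.05], [-2.69, 2.69]. Speed limits (rad/s): [2.57, 2.57, 3.14, 3.14, 3.14, 3.14, 3.14].

## Interface

Orientations are given as a unit quaternion [w, x, y, z].
In Python, from station import r gives the robot as it stands. The module is installed in compiled form; this text tells all that it offers.
- The arm moves only by the tool servo_tool, never from a script. Its argument "rows" is a list of rows, each an object with "linear": the shift along the world's x, y, z in mm, a list of three; "yaw": the turn about the world's z in degrees. In form: [{"linear": [dx, dy, dz], "yaw": yaw}, ...]. A call has 1 to 12 rows; each row shifts and turns the pose as measured when the row begins; what a row does not reach is not made up. A row lasts 1/10 s, in which the tool goes at most 50 mm and 8.59 degrees, less where a joint would pass 70% of its speed; a pose out of reach is approached as far as the arm can. A call is refused whole if a number of a shift passes 50 or a number of a turn 8.59, either way. A call with a gripper value outside its range is refused whole. "fingers" is the opening, from -1 (shut) to 1 (fully open), so that 0 is half open, set as the call begins (left out, the last holds). The fingers move at their own pace and stop on an object; "force" is the grip in N (left out, the last holds). Time passes only in rows, so rows that do not move let the fingers close. It gives the time, the measured TCP pose, the force and the opening at its end, in the units of the state.
- r.get_obs(): the state, without advancing time (a new reading comes with each control period).
- r.get_image(name): name is "scene" or "top"; returns a dict with "pixels" (420x560x3 uint8, blue, green, red), "mtx" (3x3 intrinsics, pixels), "R" (3x3) and "t" (3): a world point X has camera coordinates R X + t. Camera axes: x right, y down, z forward; pixel columns grow to the right and rows downward; lengths in m; the calibration is good to about 2 mm. A picture is of the moment at which its call begins. There is no depth.
- r.sign_off(): hands the job in, once; it reports no verdict.
The state is a dict: "clock": time; "joint_positions": joint angles; "joint_velocities": joint speeds; "tau": joint torques, N m; "position": TCP position; "tcp_rot": TCP orientation; "wrist_force": force on the tool from outside, world axes, zero at the start; "moment": the same for the moment, N m; "opening": finger opening in m.
Only numpy, scipy, OpenCV 4.12 (cv2) and the standard library are available. Lean on these libraries where they do the work, as an engineer would, in place of code of your own. Each camera call takes 0.05 s, during which the arm holds its last target.

## Working session

There is one attempt and no reset: what is moved stays moved. The work goes in short steps, Python scripts to look and compute and a tool call to move; the robot and the scene stay as the last step left them, time stands still between calls to the robot, and variables do not carry over. Pictures are saved under pics/ and viewed, and the job is handed in when it is done.

Besides the shell and the picture viewer there is one more tool, called after "Emit:" as name(argument=value, ...) on one line, values as JSON. servo_tool: Moves the arm, as the interface text tells. Its arguments: {"type":"object","properties":{"rows":{"type":"array","items":{"type":"object","properties":{"linear":{"type":"array","items":{"type":"number"}},"yaw":{"type":"number"}}}},"fingers":{"type":"number"},"force":{"type":"number"}},"required":["rows"]}

```bash
mkdir -p pics; python3 - <<'E'
from station import r
import cv2
o=r.get_obs()
for k in o: print(k,o[k])
print(r.nose_length)
for n in("scene","top"):
    d=r.get_image(n); cv2.imwrite(f"pics/{n}0.png",d["pixels"]); print(n,d["mtx"],d["R"],d["t"])
E
```

```text
clock 0.0
joint_positions [ 1.1990767   0.32185106 -0.07009623  1.45169955  0.02259211  1.37082689
 -0.05690809]
joint_velocities [ 0.00091883  0.00036253  0.00274136  0.0001359   0.00129259  0.00025727
 -0.00059473]
tau [ 3.70140642e-04 -4.91284025e+01 -4.04076716e-01 -3.12526488e+01
 -6.39911927e-02  4.35965171e-02  1.68298247e-04]
position [ 0.24434901 -0.60169304  0.21863109]
tcp_rot [-9.70685170e-04  9.81446943e-01  1.91731326e-01 -2.35358058e-04]
wrist_force [0.15593035 0.10655953 0.45899207]
moment [-0.02834919  0.03013473 -0.04591105]
opening 0.08683962761183296
0.022
scene [[405.89903982   0.         270.59520764]
 [  0.         405.89903982 208.16189078]
 [  0.           0.           1.        ]] [[ 0.83729189  0.54673994  0.00420995]
 [ 0.42329388 -0.64333129 -0.63792409]
 [-0.34607019  0.53591071 -0.77008775]] [-0.4776166  -0.20368232  1.65723882]
top [[430.68850197   0.         280.11630535]
 [  0.         430.68850197 215.5586354 ]
 [  0.           0.           1.        ]] [[ 0.01028849 -0.9999267  -0.00638234]
 [-0.99116328 -0.00935376 -0.13231728]
 [ 0.13224788  0.00768729 -0.99118687]] [0.00407187 0.60271984 1.22185025]
```

View pics/scene0.png

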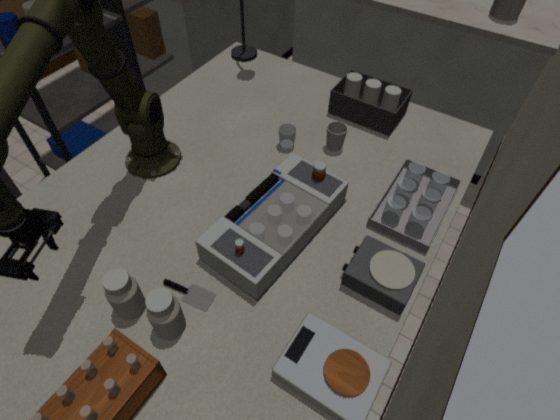

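View pics/top0.png

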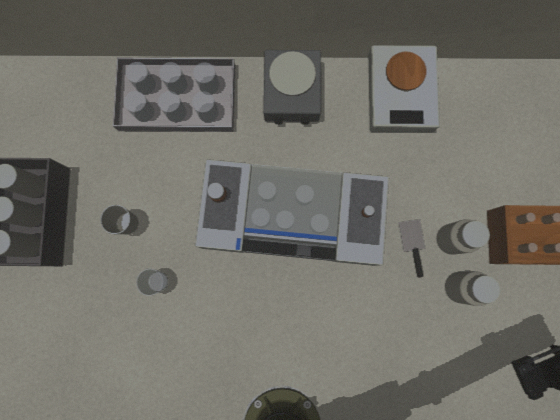

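The scene view shows the case mid-bench with the strip facing the robot. In the top view the blue bar is near (238,243), the black strip runs (243,246) to (337,253), and a grey patch near (304,250) may be the notch. I'll zoom in and fit the case pose.

```bash
cat >h.py <<'E'
import numpy as np,cv2
def ray(d,u,v,z):
    K,R,t=d["mtx"],d["R"],d["t"]
    c=-R.T@t; w=R.T@np.linalg.inv(K)@np.array([u,v,1.]); return c+w*(z-c[2])/w[2]
def proj(d,X):
    p=d["mtx"]@(d["R"]@np.asarray(X,float)+d["t"]); return p[:2]/p[2]
E
python3 - <<'E'
from station import r
from h import *
d=r.get_image("top");im=d["pixels"]
cv2.imwrite("pics/topz.png",cv2.resize(im[150:275,190:395],None,fx=3.9,fy=3.9,interpolation=cv2.INTER_CUBIC))
s=r.get_image("scene")["pixels"]
cv2.imwrite("pics/scz.png",cv2.resize(s[145:300,190:360],None,fx=3.8,fy=3.8,interpolation=cv2.INTER_CUBIC))
hsv=cv2.cvtColor(im,cv2.COLOR_BGR2HSV)
m=cv2.inRange(hsv,(105,120,40),(130,255,255))
n,l,st,c=cv2.connectedComponentsWithStats(m)
for i in range(1,n):
    if st[i,4]>8: print(st[i],c[i],ray(d,*c[i],.104))
E
```

```text
[245 228  92  13 343] [289.9941691  233.88338192] [ 0.54327914 -0.01830729  0.104     ]
[236 239   4  11  33] [237.66666667 243.78787879] [0.51447673 0.12578004 0.104     ]
```

View pics/topz.png

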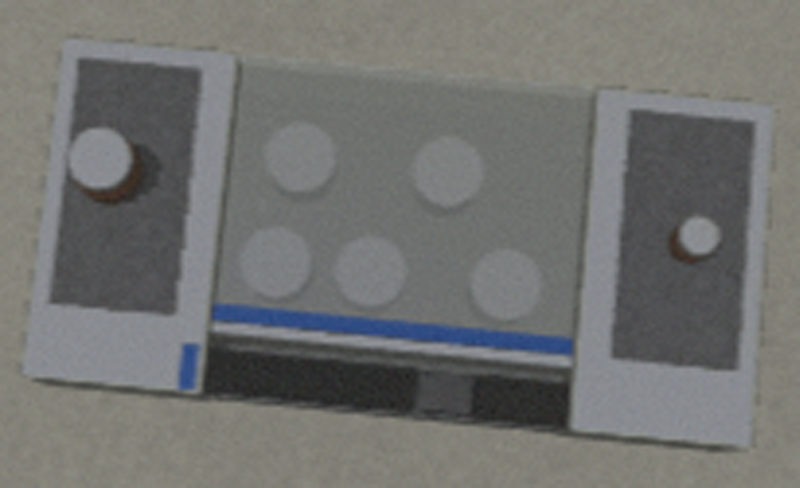

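View pics/scz.png

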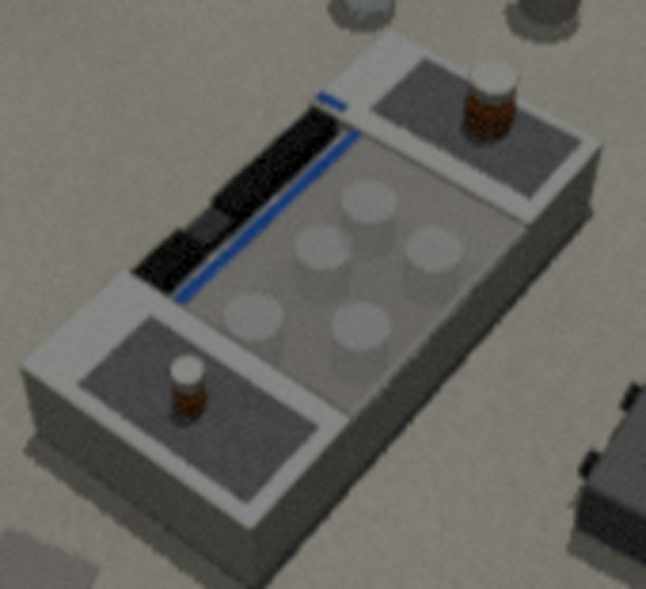

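The top zoom shows deck corners at about (25,378), (65,40), (772,103) and (750,447), and the grey key at about x 417–472, y 392. Next I'll compute the pose.

```bash
cat > p.py <<'E'
from station import r
from h import *
d=r.get_image("top")
P=[];C=[(-127,260),(127,260),(127,-260),(-127,-260)]
px=lambda x,y:((x+.5)/3.9-.5+190,(y+.5)/3.9-.5+150)
for (x,y) in [(25,378),(65,40),(772,103),(750,447)]:
    P.append(ray(d,*px(x,y),.104)[:2])
P=np.array(P);C=np.array(C)/1000.
Pc=P.mean(0); H=(C-C.mean(0)).T@(P-Pc); U,S,V=np.linalg.svd(H); Rm=(V.T@U.T)
print("yaw deg",np.degrees(np.arctan2(Rm[1,0],Rm[0,0])),"origin",Pc,"resid",(P-Pc-C@Rm.T)*1000)
blue=ray(d,237.67,243.79,.104)[:2]; print("blue in case",Rm.T@(blue-Pc))
for n,x,y,z in [("key",445,392,.092),("keyL",417,392,.092),("keyR",472,392,.092),("sf",205,392,.1),("sfR",570,430,.1)]:
    print(n,Rm.T@(ray(d,*px(x,y),z)[:2]-Pc))
w=lambda x,y:Pc+Rm@np.array([x,y])
for n,x,y in [("start",-.115,.1),("mid",-.115,0),("far",-.115,-.13)]: print(n,w(x,y))
print("dir -y",-Rm[:,1])
E
python3 p.py
```

```text
yaw deg -4.7823165194938415 origin [ 0.60709506 -0.02523153] resid [[ 3.51215572 -4.00263985]
 [-4.11068823 -3.043213  ]
 [-2.9708504   3.61710598]
 [ 3.56938291  3.42874686]]
blue in case [-0.10489073  0.14275444]
key [-0.10463653 -0.04060555]
keyL [-0.10649635 -0.02075531]
keyR [-0.1028435  -0.05974286]
sf [-0.12093953  0.12888549]
sfR [-0.12351571 -0.13028329]
start [0.50083245 0.08400792]
mid [ 0.49249542 -0.01564395]
far [ 0.48165728 -0.14519137]
dir -y [-0.08337029 -0.99651864]
```

```bash
cat >> p.py <<'E'
print("--scene")
d=r.get_image("scene")
q=lambda x,y:((x+.5)/3.8-.5+190,(y+.5)/3.8-.5+145)
for n,x,y,z in [("key",210,228,.092),("blue",331,101,.104),("FL",388,30,.104),("FR",25,370,.104),("RR",250,527,.104),("RL",602,147,.104)]:
    print(n,Rm.T@(ray(d,*q(x,y),z)[:2]-Pc))
E
python3 p.py|sed -n '/--/,$p'
```

```text
--scene
key [-0.10063603 -0.04125936]
blue [-0.10530352  0.14303487]
FL [-0.12089375  0.2566106 ]
FR [-0.11455866 -0.25904614]
RR [ 0.12296451 -0.25751899]
RL [0.12862868 0.25071161]
```

Emit:
servo_tool(rows=[{"linear":[0,0,40],"yaw":0},{"linear":[0,0,40],"yaw":0},{"linear":[10,30,0],"yaw":-5},{"linear":[15,45,0],"yaw":-5},{"linear":[15,45,0],"yaw":-5},{"linear":[15,45,0],"yaw":-5},{"linear":[15,45,0],"yaw":-5}], fingers=-1, force=20)

```text
clock: 1.05
position: [0.3104, -0.3907, 0.2996]
tcp_rot: [-0.001, 0.999, -0.04, -0.0]
wrist_force: [1.3, -0.3, 0.3]
opening: 0.0391
```

```bash
cat >> p.py <<'E'
print("--ov")
for nm,(x0,y0,x1,y1) in (("top",(190,150,395,275)),("scene",(190,145,360,300))):
    d=r.get_image(nm);f=3.8
    im=cv2.resize(d["pixels"][y0:y1,x0:x1],None,fx=f,fy=f,interpolation=cv2.INTER_CUBIC)
    for x,y,z in [(-.127,.26,.104),(.127,.26,.104),(.127,-.26,.104),(-.127,-.26,.104),(-.127,.13,.104),(-.127,-.13,.104),(-.13,.13,.1),(-.13,-.13,.1),(-.1,.13,.1),(-.1,-.13,.1),(-.129,-.02,.092),(-.129,-.06,.092),(-.101,-.02,.092),(-.101,-.06,.092),(-.08,.128,.1),(-.08,-.128,.1)]:
        p=proj(d,[*w(x,y),z]); c=((p-[x0,y0]+.5)*f-.5).round().astype(int)
        cv2.circle(im,tuple(map(int,c)),2,(0,0,255),-1)
    cv2.imwrite(f"pics/ov_{nm}.png",im)
E
python3 p.py >/dev/null
```

```text
(no output)
```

View pics/ov_top.png

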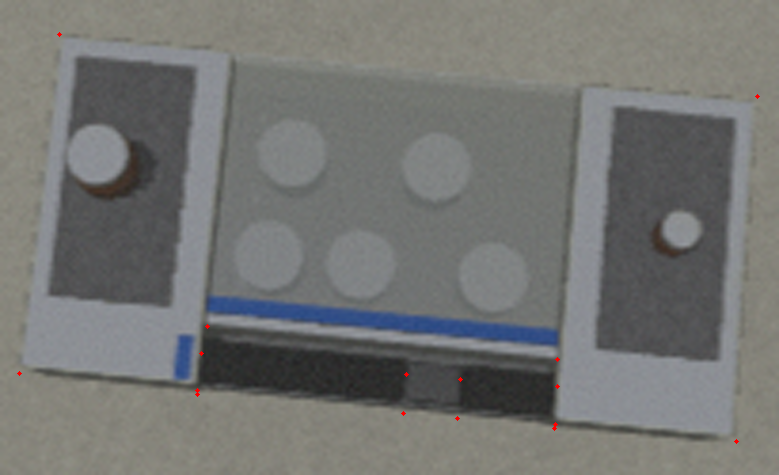

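View pics/ov_scene.png

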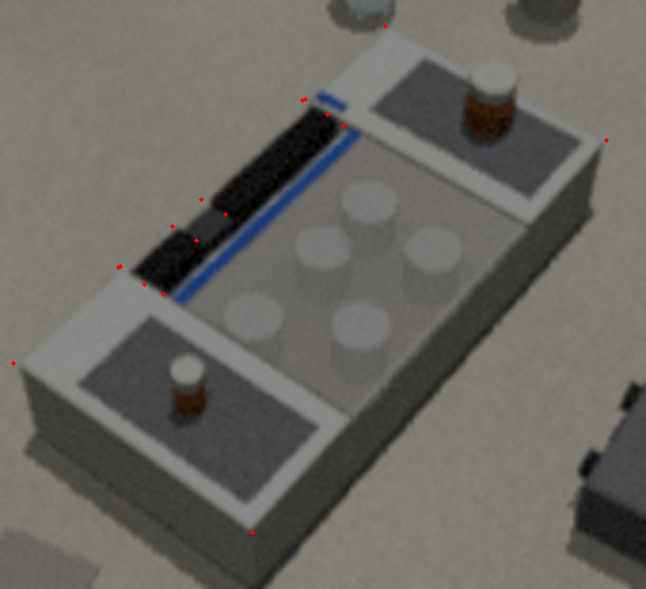

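The overlay agrees in y: the key is at case y ≈ -40. The strip and key lie several mm to +x of the model fitted to the deck corners, in both views. I'll measure the black strip directly.

```bash
cat > q.py <<'E'
exec(open('p.py').read().split('print("--scene")')[0])
print("=====")
D={n:r.get_image(n) for n in("top","scene")}
roi={"top":(235,232,345,262),"scene":(220,165,285,225)}
for n,d in D.items():
    x0,y0,x1,y1=roi[n]; g=cv2.cvtColor(d["pixels"],cv2.COLOR_BGR2GRAY)[y0:y1,x0:x1]
    big=cv2.resize(g,None,fx=7,fy=7,interpolation=cv2.INTER_CUBIC)
    cv2.imwrite(f"pics/g_{n}.png",cv2.convertScaleAbs(big,alpha=1.8))
    # intensity profile across strip in case x, at z=.1
    for y in (.10,.07,.03,-.02,-.04,-.09):
        xs=np.arange(-.15,-.06,.003)
        pr=[]
        for x in xs:
            p=proj(d,[*w(x,y),.1 if y not in(-.04,) else .092]); pr.append(int(cv2.getRectSubPix(cv2.cvtColor(d["pixels"],cv2.COLOR_BGR2GRAY),(1,1),tuple(map(float,p)))[0,0]))
        print(n,y,pr)
print((xs*1000).round().astype(int).tolist())
E
python3 q.py | sed -n '/====/,$p'
```

```text
=====
top 0.1 [130, 131, 133, 132, 129, 128, 129, 128, 115, 70, 49, 46, 44, 48, 45, 45, 46, 46, 47, 46, 60, 86, 82, 74, 105, 142, 130, 97, 78, 77]
top 0.07 [129, 128, 131, 132, 132, 131, 134, 131, 109, 71, 48, 46, 44, 45, 45, 44, 47, 46, 42, 49, 60, 90, 81, 79, 108, 142, 129, 97, 79, 76]
top 0.03 [130, 128, 127, 128, 130, 130, 130, 128, 93, 77, 51, 48, 47, 46, 44, 45, 44, 44, 44, 46, 64, 77, 73, 73, 117, 144, 130, 83, 73, 76]
top -0.02 [133, 133, 132, 133, 133, 132, 133, 127, 93, 73, 75, 63, 59, 62, 61, 54, 56, 55, 55, 57, 73, 86, 74, 75, 109, 141, 115, 80, 76, 75]
top -0.04 [133, 134, 134, 132, 132, 132, 133, 130, 103, 75, 70, 63, 72, 72, 73, 72, 70, 70, 72, 70, 77, 85, 78, 74, 106, 141, 132, 96, 79, 76]
top -0.09 [129, 128, 132, 134, 131, 131, 131, 129, 93, 66, 49, 45, 44, 44, 47, 46, 45, 43, 44, 49, 73, 79, 70, 77, 127, 144, 132, 78, 71, 73]
scene 0.1 [122, 121, 120, 122, 122, 121, 123, 125, 126, 118, 99, 61, 33, 20, 17, 12, 13, 13, 12, 9, 4, 6, 9, 16, 33, 61, 88, 77, 61, 56]
scene 0.07 [126, 128, 126, 126, 126, 125, 125, 124, 123, 112, 84, 47, 25, 19, 17, 16, 14, 18, 20, 19, 9, 1, 2, 9, 28, 61, 78, 73, 60, 57]
scene 0.03 [123, 125, 125, 124, 123, 122, 122, 121, 118, 110, 81, 46, 19, 20, 17, 16, 15, 15, 18, 15, 8, 2, 5, 9, 27, 62, 78, 72, 61, 60]
scene -0.02 [123, 123, 123, 124, 124, 122, 123, 123, 123, 122, 105, 74, 43, 21, 10, 13, 11, 6, 12, 10, 5, 5, 7, 12, 29, 64, 78, 68, 59, 58]
scene -0.04 [123, 123, 123, 122, 123, 122, 121, 121, 120, 113, 92, 65, 47, 44, 44, 44, 45, 45, 43, 33, 21, 17, 26, 54, 77, 84, 67, 56, 57, 76]
scene -0.09 [122, 122, 122, 122, 121, 120, 121, 123, 120, 107, 78, 42, 16, 11, 17, 21, 25, 16, 11, 12, 4, 3, 4, 17, 41, 73, 92, 73, 58, 61]
[-150, -147, -144, -141, -138, -135, -132, -129, -126, -123, -120, -117, -114, -111, -108, -105, -102, -99, -96, -93, -90, -87, -84, -81, -78, -75, -72, -69, -66, -63]
```

```bash
sleep 1
```

```text
(no output)
```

View pics/g_top.png

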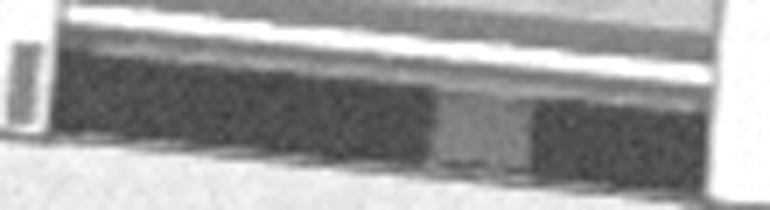

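View pics/g_scene.png

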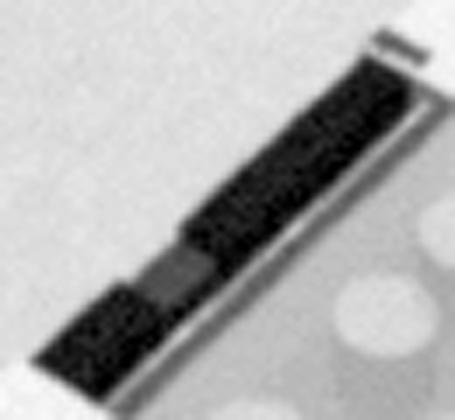

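Both views put the strip centre line at fitted x ≈ -106 and the key at y ≈ -40. That gives a start near world (0.510, 0.083), with the key about 140 mm along. I'll move above the start.

Emit:
servo_tool(rows=[{"linear":[18,43,0],"yaw":0},{"linear":[18,43,0],"yaw":0},{"linear":[18,43,0],"yaw":0},{"linear":[18,43,0],"yaw":0},{"linear":[18,43,0],"yaw":0},{"linear":[18,43,0],"yaw":0},{"linear":[18,43,0],"yaw":0},{"linear":[18,43,0],"yaw":0},{"linear":[18,43,0],"yaw":0},{"linear":[18,43,0],"yaw":0},{"linear":[9,22,0],"yaw":0},{"linear":[0,0,0],"yaw":0}])

```text
clock: 2.6
position: [0.5002, 0.0587, 0.2977]
tcp_rot: [-0.006, 0.998, -0.057, 0.0]
wrist_force: [-0.1, -0.1, 0.2]
opening: 0.0007
```

Emit:
servo_tool(rows=[{"linear":[5,12,-30],"yaw":1},{"linear":[5,13,-30],"yaw":1},{"linear":[0,0,-40],"yaw":0},{"linear":[0,0,-30],"yaw":0},{"linear":[0,0,-10],"yaw":0},{"linear":[0,0,0],"yaw":0},{"linear":[0,0,0],"yaw":0}])

```text
clock: 3.3
position: [0.5148, 0.0712, 0.1539]
tcp_rot: [-0.006, 0.999, -0.047, 0.0]
wrist_force: [-0.4, 0.4, 0.5]
opening: 0.0009
```

```bash
python3 - <<'E'
from station import r
import cv2,numpy as np
o=r.get_obs();print(o["position"],o["tcp_rot"],o["wrist_force"])
a=r.get_image("top")["pixels"][150:275,190:395];b=r.get_image("scene")["pixels"][120:270,190:390]
cv2.imwrite("pics/t1.png",cv2.resize(a,None,fx=3.8,fy=3.8,interpolation=2));cv2.imwrite("pics/s1.png",cv2.resize(b,None,fx=3.8,fy=3.8,interpolation=2))
E
```

```text
[0.51476902 0.07122096 0.15390488] [-6.47801046e-03  9.98850534e-01 -4.74924286e-02  3.40438361e-04] [-0.37435717  0.41921835  0.49801525]
```

View pics/s1.png

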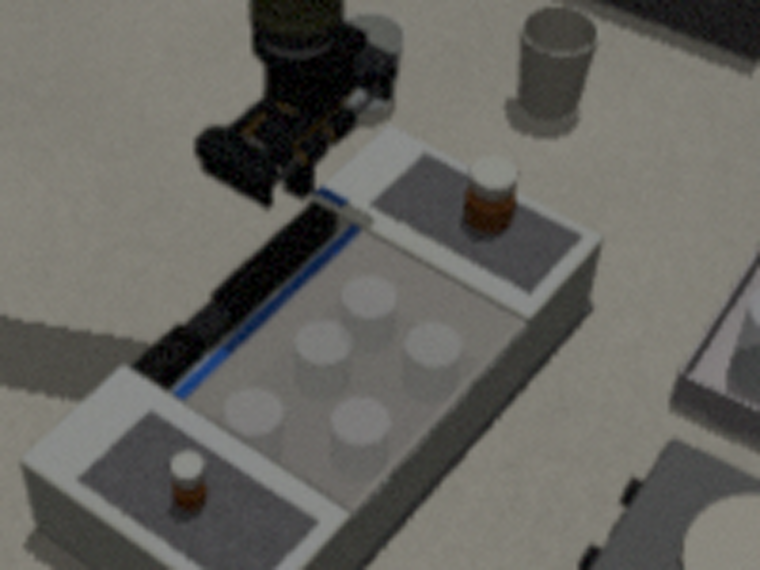

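View pics/t1.png

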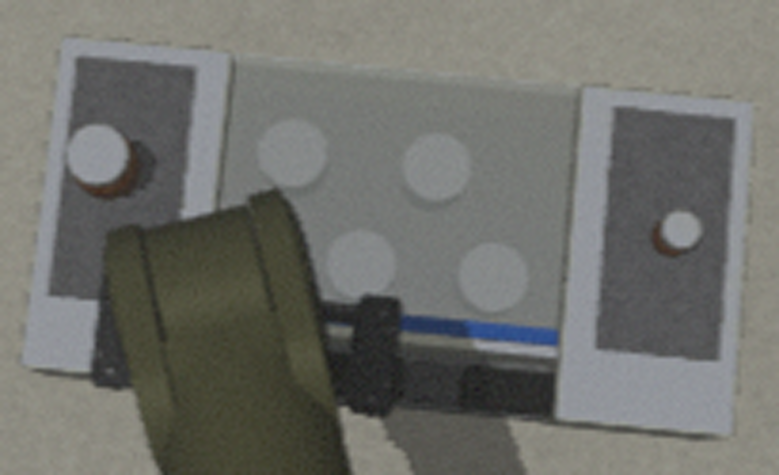

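The fingertip is about 32 mm above the strip near the blue bar, at about (305,190) in the scene zoom. I'll shift slightly and go down.

Emit:
servo_tool(rows=[{"linear":[-4,9,0],"yaw":0},{"linear":[-1,2,-10],"yaw":0},{"linear":[0,0,-8],"yaw":0},{"linear":[0,0,0],"yaw":0}])

```text
clock: 3.8
position: [0.5119, 0.0843, 0.1387]
tcp_rot: [-0.006, 0.999, -0.047, 0.004]
wrist_force: [-0.3, -0.3, 0.9]
opening: 0.0003
```

Emit:
servo_tool(rows=[{"linear":[-1,0,-10],"yaw":0},{"linear":[-1,0,-4],"yaw":0},{"linear":[0,0,0],"yaw":0}])

```text
clock: 4.1
position: [0.5093, 0.0844, 0.123]
tcp_rot: [-0.006, 0.999, -0.047, 0.004]
wrist_force: [-0.1, 0.9, -0.3]
opening: 0.0004
```

Emit:
servo_tool(rows=[{"linear":[0,0,-3],"yaw":0},{"linear":[0,0,-2],"yaw":0},{"linear":[0,0,0],"yaw":0}])

```text
clock: 4.4
position: [0.5094, 0.0841, 0.1174]
tcp_rot: [-0.006, 0.999, -0.047, 0.004]
wrist_force: [0.3, 0.4, 0.5]
opening: 0.0005
```

No clear force yet, so I'll look.

```bash
python3 - <<'E'
from station import r
import cv2
o=r.get_obs();print(o["position"],o["wrist_force"])
d=r.get_image("scene");b=d["pixels"][140:240,200:330]
cv2.imwrite("pics/s2.png",cv2.convertScaleAbs(cv2.resize(b,None,fx=6,fy=6,interpolation=2),alpha=1.8))
print(r.get_obs()["wrist_force"])
E
```

```text
[0.50939817 0.08410122 0.11742133] [0.29917787 0.38835853 0.54635602]
[ 0.13078616  1.12848598 -0.05673788]
```

View pics/s2.png

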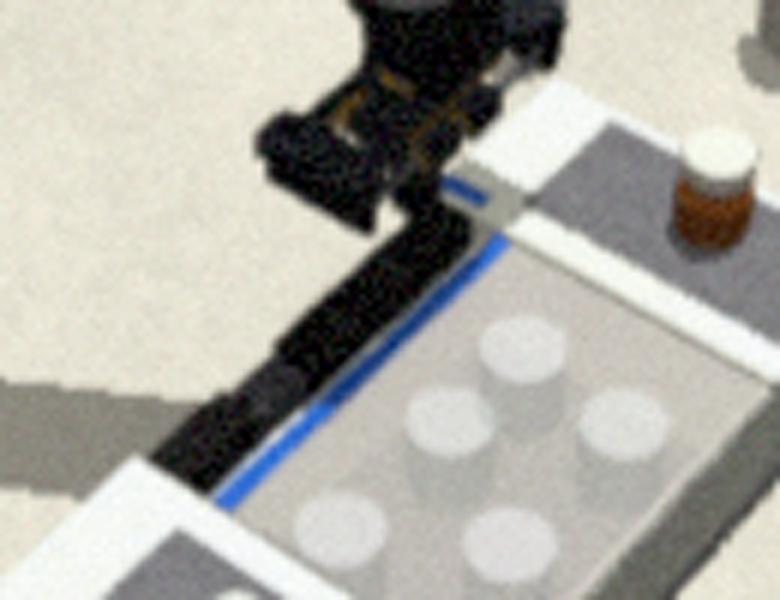

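The fingertip is close above the strip, black on black at about (430,215), and contact isn't clear. I'll go down in 1 mm steps and watch the force.

Emit:
servo_tool(rows=[{"linear":[0,0,-1],"yaw":0},{"linear":[0,0,0],"yaw":0}])

```text
clock: 4.65
position: [0.5098, 0.0841, 0.1168]
tcp_rot: [-0.006, 0.999, -0.047, 0.004]
wrist_force: [0.8, 0.3, -0.8]
opening: 0.0003
```

Emit:
servo_tool(rows=[{"linear":[0,0,-1],"yaw":0},{"linear":[0,0,0],"yaw":0}])

```text
clock: 4.85
position: [0.51, 0.0841, 0.1159]
tcp_rot: [-0.006, 0.999, -0.047, 0.004]
wrist_force: [-0.2, -0.0, 0.6]
opening: 0.0006
```

```bash
python3 - <<'E'
from station import r
from h import *
T=r.get_image("top");S=r.get_image("scene")
P=lambda d:d["mtx"]@np.c_[d["R"],d["t"]]
tz=lambda x,y:((x+.5)/3.8-.5+190,(y+.5)/3.8-.5+150)   # ov_top
sz=lambda x,y:((x+.5)/3.8-.5+190,(y+.5)/3.8-.5+145)
g7t=lambda x,y:((x+.5)/7-.5+235,(y+.5)/7-.5+232)
g7s=lambda x,y:((x+.5)/7-.5+220,(y+.5)/7-.5+165)
for n,a,b in [("blue bar",g7t(24,84),g7s(400,48)),("strip rearL",g7t(60,50),g7s(415,85)),("strip frontL",g7t(53,130),g7s(368,55)),("strip rearR",g7t(705,112),g7s(100,400)),("strip frontR",g7t(705,190),g7s(37,360)),
 ("key RL",g7t(437,92),g7s(215,268)),("key FR",g7t(530,168),g7s(137,285)),("deck RR",tz(752,100),sz(250,527)),("deck RL",tz(62,38),sz(602,147)),("deck FR",tz(733,436),sz(25,370)),("deck FL",tz(24,368),sz(388,30)),("lid bandR",tz(557,338),sz(178,300)),("lid bandL",tz(208,305),sz(357,134))]:
    X=cv2.triangulatePoints(P(T),P(S),np.array(a,float).reshape(2,1),np.array(b,float).reshape(2,1))[:,0];X=X[:3]/X[3]
    print(n,(X*1000).round(1),"err",(proj(T,X)-a).round(1),(proj(S,X)-b).round(1))
E
```

```text
blue bar [515.  124.8 104.5] err [0. 0.] [ 0. -0.]
strip rearL [530.3 112.5  96.1] err [-0.3 -0.4] [-0.4  0.1]
strip frontL [499.  114.8  98.4] err [-0.4 -0.6] [-0.6  0.1]
strip rearR [ 511.3 -141.4   92.3] err [-1.1 -1.4] [-1.7  0.1]
strip frontR [ 478.5 -141.6  100.3] err [-0.6 -0.8] [-1.  0.]
key RL [513.7 -38.9  89.5] err [0.2 0.3] [ 0.3 -0. ]
key FR [486.7 -73.4  92.6] err [-0.6 -0.8] [-0.9  0.1]
deck RR [ 708.7 -291.6  103.9] err [0.2 0.2] [ 0.3 -0. ]
deck RL [753.9 222.6  95.1] err [0.1 0.1] [ 0.1 -0. ]
deck FR [ 464.4 -272.    96.2] err [-0.6 -0.8] [-1.  0.]
deck FL [506.6 241.5 102.4] err [-0.2 -0.2] [-0.2  0. ]
lid bandR [ 532.1 -145.7  102.3] err [-0.1 -0.2] [-0.2  0. ]
lid bandL [554.  108.9  96.7] err [-0. -0.] [-0.1  0. ]
```

```bash
sed -i 's/for y in (.10.*/for y in (.03,0,-.02,-.08,-.1,-.115):/' q.py; python3 q.py | sed -n '/====/,$p'; echo OLD; sed 's/D={n:.*/D={n:dict(r.get_image(n),pixels=cv2.imread(f"pics\/{n}0.png")) for n in("top","scene")}/' q.py > q0.py; python3 q0.py| sed -n '/====/,$p'; python3 -c "
from station import r
for i in range(6):
    r.get_image('top');print(r.get_obs()['wrist_force'].round(2),r.get_obs()['tau'].round(1))"
```

```text
=====
top 0.03 [134, 134, 129, 96, 50, 41, 39, 37, 40, 39, 41, 40, 40, 42, 35, 39, 42, 44, 43, 40, 43, 36, 41, 37, 42, 41, 39, 40, 39, 42]
top 0 [83, 83, 84, 85, 89, 87, 82, 81, 65, 52, 40, 35, 36, 35, 39, 36, 34, 37, 36, 38, 44, 58, 63, 70, 95, 97, 93, 62, 53, 51]
top -0.02 [85, 87, 89, 90, 87, 87, 87, 85, 71, 54, 57, 48, 43, 47, 48, 44, 44, 45, 47, 50, 60, 59, 66, 67, 87, 106, 93, 65, 55, 54]
top -0.08 [86, 85, 84, 91, 94, 108, 118, 131, 86, 84, 45, 45, 47, 42, 39, 42, 43, 45, 43, 46, 68, 82, 74, 81, 122, 148, 119, 83, 78, 78]
top -0.1 [134, 136, 137, 136, 135, 135, 138, 133, 102, 67, 45, 43, 43, 43, 43, 41, 45, 42, 44, 50, 68, 86, 77, 83, 128, 148, 124, 86, 78, 80]
top -0.115 [136, 137, 133, 132, 133, 137, 138, 133, 90, 68, 50, 41, 46, 45, 48, 44, 43, 44, 49, 52, 76, 90, 71, 82, 132, 149, 130, 82, 78, 80]
scene 0.03 [126, 125, 126, 126, 125, 126, 124, 122, 120, 112, 83, 47, 14, 4, 2, 5, 9, 6, 7, 4, 6, 9, 7, 9, 19, 36, 47, 43, 36, 40]
scene 0 [127, 125, 124, 124, 125, 126, 123, 121, 122, 114, 87, 43, 16, 11, 16, 12, 8, 16, 12, 11, 5, 3, 4, 9, 20, 39, 52, 44, 34, 35]
scene -0.02 [12
[... 2230 characters left out ...]
, 56, 59]
scene -0.115 [120, 121, 121, 119, 118, 119, 119, 120, 118, 109, 83, 45, 20, 7, 13, 10, 9, 11, 12, 12, 12, 7, 3, 7, 29, 59, 77, 66, 56, 54]
[-150, -147, -144, -141, -138, -135, -132, -129, -126, -123, -120, -117, -114, -111, -108, -105, -102, -99, -96, -93, -90, -87, -84, -81, -78, -75, -72, -69, -66, -63]
[ 0.18  0.05 -0.11] [ -0.  -30.   -3.7 -28.7  -0.   -0.1   0. ]
[-0.17 -0.33  0.53] [ -0.  -30.   -3.7 -28.7  -0.   -0.1   0. ]
[-0.61  0.43  0.38] [ -0.  -30.   -3.7 -28.7  -0.   -0.1   0. ]
[ 0.02 -0.11  0.  ] [  0.  -30.   -3.7 -28.7  -0.   -0.1   0. ]
[-0.95 -0.25 -0.21] [ -0.  -30.   -3.7 -28.7  -0.   -0.1   0. ]
[-0.25 -0.02 -0.39] [  0.  -30.   -3.7 -28.7  -0.   -0.1   0. ]
```

Force averages 0 N and the strip hasn't moved, so there is no contact yet. I'll continue in small steps.

Emit:
servo_tool(rows=[{"linear":[0,0,-1],"yaw":0},{"linear":[0,0,-0.5],"yaw":0},{"linear":[0,0,0],"yaw":0}])

```text
clock: 5.85
position: [0.51, 0.0841, 0.1143]
tcp_rot: [-0.006, 0.999, -0.047, 0.005]
wrist_force: [-0.3, 0.2, -0.4]
opening: 0.0004
```

Emit:
servo_tool(rows=[{"linear":[0,0,-1],"yaw":0},{"linear":[0,0,-0.5],"yaw":0},{"linear":[0,0,0],"yaw":0}])

```text
clock: 6.15
position: [0.51, 0.0841, 0.1127]
tcp_rot: [-0.006, 0.999, -0.047, 0.004]
wrist_force: [-0.3, -0.2, 0.8]
opening: 0.0006
```

```bash
python3 - <<'E'
from station import r
from h import *
d=r.get_image("scene");o=r.get_obs();print(o["position"],o["wrist_force"])
b=d["pixels"][155:225,225:305]
b=cv2.resize(b,None,fx=8,fy=8,interpolation=2)
p=o["position"]
for z in (0,-.022):
    q=proj(d,p+[0,0,z]);c=((q-[225,155]+.5)*8-.5); print(z,q,c)
    cv2.circle(b,tuple(int(v) for v in c),2,(0,0,255),-1)
b=(255*(np.minimum(b/150.,1))**.5).astype('uint8')
cv2.imwrite("pics/s3.png",b)
d=r.get_image("top");b=d["pixels"][200:270,225:325];b=cv2.resize(b,None,fx=8,fy=8,interpolation=2)
cv2.imwrite("pics/t3.png",(255*(np.minimum(b/150.,1))**.5).astype('uint8'))
E
```

```text
[0.50994387 0.08411814 0.11263574] [-0.38446239  0.20146523 -0.22269823]
0 [269.41629672 176.06598319] [358.83037376 172.02786552]
-0.022 [269.40419486 180.35176324] [358.73355885 206.31410588]
```

View pics/s3.png

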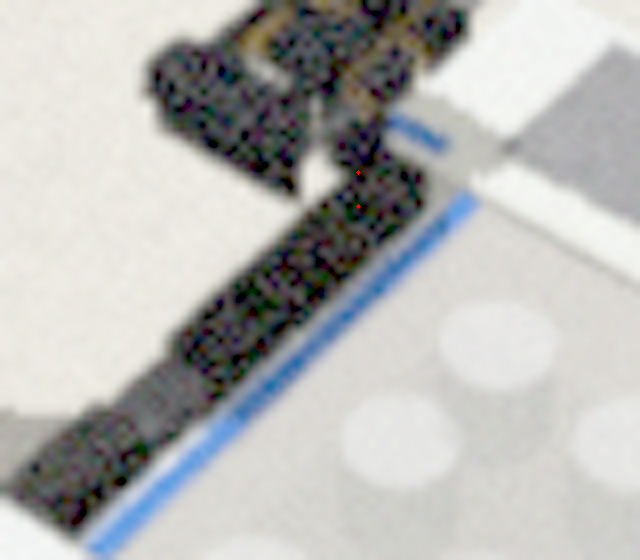

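View pics/t3.png

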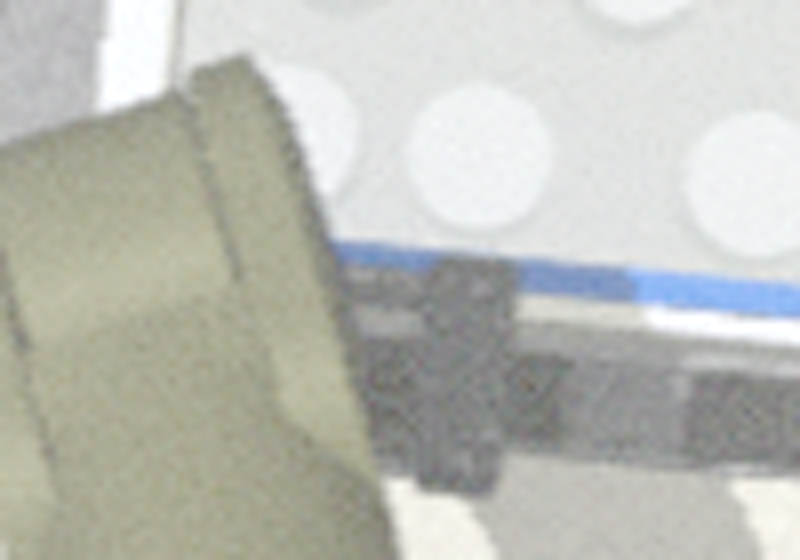

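```bash
python3 q.py | grep scene; python3 -c "
from station import r
import numpy as np
f=[]
for i in range(8):
    r.get_image('top');f.append(r.get_obs()['wrist_force'])
print(np.mean(f,0))"
```

```text
scene 0.03 [126, 127, 127, 127, 126, 125, 124, 123, 120, 112, 81, 44, 19, 10, 13, 13, 10, 6, 6, 7, 10, 7, 3, 10, 21, 39, 50, 45, 35, 41]
scene 0 [125, 124, 125, 126, 126, 127, 125, 124, 123, 114, 86, 46, 23, 14, 14, 14, 10, 1, 1, 2, 4, 2, 3, 5, 17, 38, 55, 46, 32, 28]
scene -0.02 [125, 126, 127, 127, 125, 124, 124, 125, 125, 124, 108, 76, 41, 22, 9, 4, 4, 5, 13, 8, 4, 8, 9, 14, 21, 38, 45, 38, 35, 38]
scene -0.08 [126, 125, 124, 124, 122, 120, 116, 107, 91, 72, 56, 31, 16, 19, 17, 17, 17, 17, 19, 18, 9, 7, 10, 6, 33, 70, 89, 75, 61, 61]
scene -0.1 [77, 71, 71, 72, 72, 73, 73, 73, 72, 64, 44, 24, 19, 20, 14, 11, 16, 12, 17, 16, 7, 8, 9, 11, 34, 65, 81, 69, 56, 58]
scene -0.115 [76, 74, 74, 74, 72, 73, 75, 74, 72, 67, 55, 29, 18, 14, 21, 17, 13, 15, 15, 15, 6, 2, 3, 8, 32, 61, 79, 71, 59, 60]
[-0.13924384 -0.03242307 -0.17246236]
```

```bash
python3 - <<'E'
from station import r
from h import *
d=r.get_image("scene")
for p in ([.5148,.0712,.132],):
  for dx in(-.0095,.0095):
    for dy in (-.015,.015):
      print(((proj(d,np.add(p,[dx,dy,0]))-[190,120]+.5)*3.8-.5).round())
b=cv2.imread("pics/s1.png")[100:260,180:420]
b=cv2.resize(b,None,fx=3.3,fy=3.3,interpolation=2)
cv2.imwrite("pics/s1b.png",(255*(np.minimum(b/150.,1))**.5).astype('uint8'))
E
```

```text
[282. 216.]
[300. 196.]
[300. 224.]
[318. 205.]
```

View pics/s1b.png

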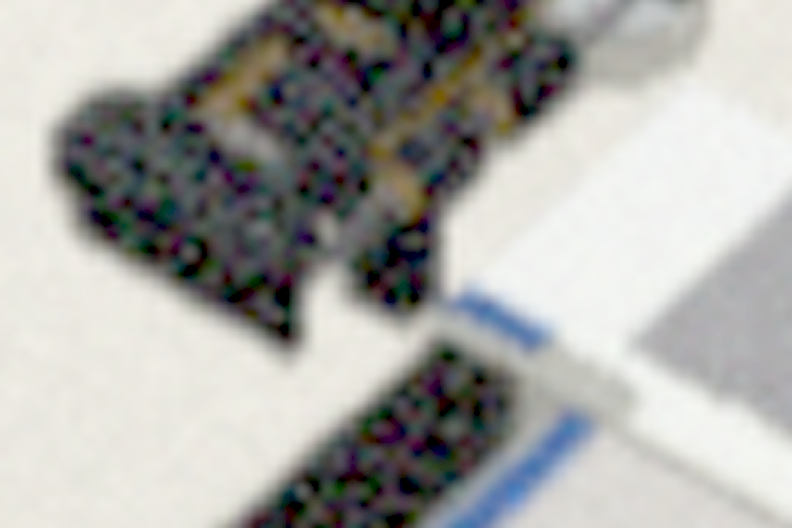

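The fingertip's image position doesn't match the reported TCP: it appears higher in the scene view than predicted. I'll check that against both views.

```bash
python3 - <<'E'
from station import r
from h import *
T=r.get_image("top");S=r.get_image("scene")
P=lambda d:d["mtx"]@np.c_[d["R"],d["t"]]
o=r.get_obs();p=o["position"]
print("pred body -y end at z=.16..:")
for z in(.07,.1,.13):
  for dx in(-.037,.037):
    X=p+[0,0,-.022]+np.array([dx-.008,-.095,z]);print(z,dx,((proj(T,X)-[225,200])*8).round(),((proj(S,X)-[225,155])*8).round())
for z in(.1,.13,.16,.19,.22): print(z,[ray(T,225+x/8,200+y/8,z)[:2].round(3) for x,y in((515,260),(497,495))])
print("tool now",((proj(S,p-[0,0,.022])-[225,155])*8).round())
i=cv2.imread("pics/scene0.png")[190:290,0:100];cv2.imwrite("pics/i0.png",(255*(np.minimum(cv2.resize(i,None,fx=6,fy=6,interpolation=2)/150.,1))**.5).astype('uint8'))
print("init tip pred in i0",((proj(S,[.2443,-.6017,.1966])-[0,190])*6).round(),"tcp+70",((proj(S,[.2443,-.6017,.2666])-[0,190])*6).round())
E
```

```text
pred body -y end at z=.16..:
0.07 -0.037 [498. 494.] [143. 182.]
0.07 0.037 [500. 268.] [288. 253.]
0.1 -0.037 [499. 492.] [139. 132.]
0.1 0.037 [501. 260.] [287. 203.]
0.13 -0.037 [500. 489.] [135.  79.]
0.13 0.037 [502. 251.] [286. 151.]
0.1 [array([ 0.547, -0.017]), array([ 0.466, -0.011])]
0.13 [array([ 0.545, -0.016]), array([ 0.466, -0.011])]
0.16 [array([ 0.542, -0.016]), array([ 0.465, -0.01 ])]
0.19 [array([ 0.539, -0.015]), array([ 0.464, -0.01 ])]
0.22 [array([ 0.536, -0.015]), array([ 0.463, -0.01 ])]
tool now [355. 203.]
init tip pred in i0 [291. 467.] tcp+70 [223. 381.]
```

View pics/i0.png

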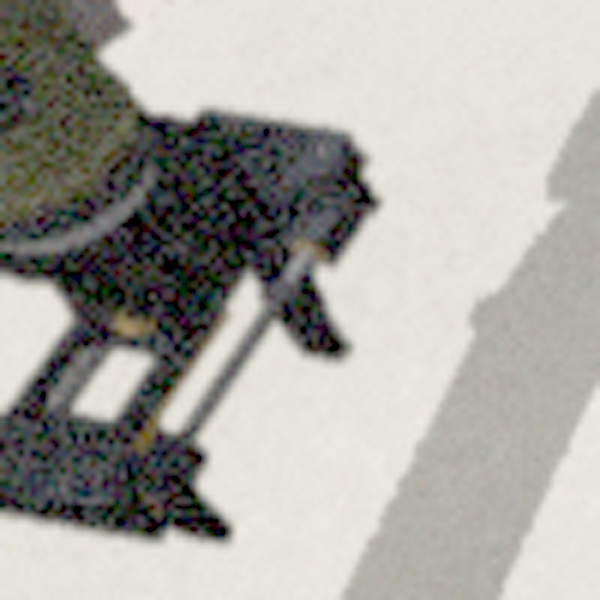

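The top view confirms the horizontal position. In the scene view the whole gripper sits about 30 mm or more above its reported height, with the fingertip visible above the strip, so reported z isn't reliable for contact. I'll descend by force in small steps.

Emit:
servo_tool(rows=[{"linear":[0,0,-1.5],"yaw":0},{"linear":[0,0,-0.5],"yaw":0}])

```text
clock: 7.15
position: [0.51, 0.0842, 0.1106]
tcp_rot: [-0.006, 0.999, -0.047, 0.005]
wrist_force: [0.0, -0.2, -0.2]
opening: 0.0005
```

Emit:
servo_tool(rows=[{"linear":[0,0,-1.5],"yaw":0},{"linear":[0,0,0],"yaw":0}])

```text
clock: 7.35
position: [0.5099, 0.0841, 0.1088]
tcp_rot: [-0.006, 0.999, -0.047, 0.004]
wrist_force: [0.4, -0.4, 0.9]
opening: 0.0005
```

```bash
cat > f.py <<'E'
from station import r
from h import *
import sys
f=[]
for i in range(5):
    d=r.get_image('scene');o=r.get_obs();f.append(o['wrist_force'])
p=o["position"]
print(o["clock"],p.round(4),np.mean(f,0).round(2))
b=cv2.resize(d["pixels"][150:225,225:305],None,fx=8,fy=8,interpolation=2)
cv2.imwrite(f"pics/{sys.argv[1]}.png",(255*(np.minimum(b/150.,1))**.5).astype('uint8'))
E
python3 f.py a1
```

```text
7.6 [0.5102 0.0842 0.1092] [-0.13  0.14  0.15]
```

View pics/a1.png

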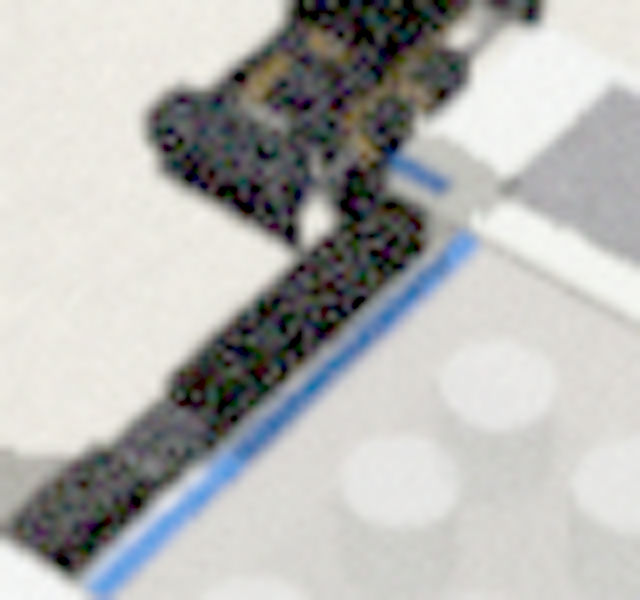

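No contact yet: the finger is at about (360,190), just above the strip's front edge. Continuing.

Emit:
servo_tool(rows=[{"linear":[0,0,-1.5],"yaw":0},{"linear":[0,0,-1],"yaw":0}])

```text
clock: 7.8
position: [0.5103, 0.0842, 0.1067]
tcp_rot: [-0.006, 0.999, -0.047, 0.005]
wrist_force: [-0.0, -0.3, 1.6]
opening: 0.0003
```

Emit:
servo_tool(rows=[{"linear":[0,0,-1.5],"yaw":0},{"linear":[0,0,0],"yaw":0}])

```text
clock: 8.0
position: [0.5102, 0.0841, 0.1049]
tcp_rot: [-0.006, 0.999, -0.047, 0.005]
wrist_force: [-0.6, -0.2, -0.3]
opening: 0.0005
```

```bash
python3 f.py a2
```

```text
8.25 [0.5105 0.0842 0.1052] [-0.19 -0.23 -0.19]
```

Emit:
servo_tool(rows=[{"linear":[0,0,-1.5],"yaw":0},{"linear":[0,0,-1],"yaw":0}])

```text
clock: 8.45
position: [0.5107, 0.0842, 0.1028]
tcp_rot: [-0.006, 0.999, -0.047, 0.005]
wrist_force: [1.2, -0.8, -0.6]
opening: 0.0007
```

Emit:
servo_tool(rows=[{"linear":[0,0,-1.5],"yaw":0},{"linear":[0,0,0],"yaw":0}])

```text
clock: 8.65
position: [0.5105, 0.0842, 0.101]
tcp_rot: [-0.006, 0.999, -0.047, 0.005]
wrist_force: [-0.6, -0.1, -0.7]
opening: 0.0005
```

```bash
python3 f.py a3
```

```text
8.9 [0.5108 0.0842 0.1013] [-0.07 -0.22  0.  ]
```

View pics/a3.png

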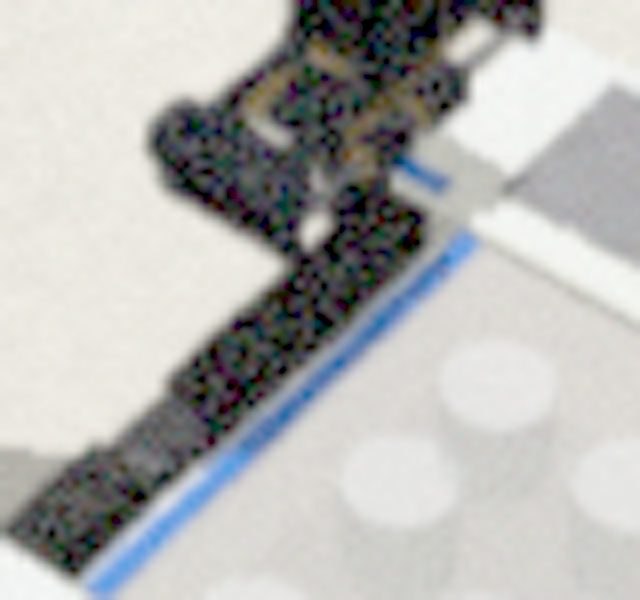

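Emit:
servo_tool(rows=[{"linear":[0,0,-1.5],"yaw":0},{"linear":[0,0,-1],"yaw":0}])

```text
clock: 9.1
position: [0.5109, 0.0842, 0.0989]
tcp_rot: [-0.006, 0.999, -0.047, 0.006]
wrist_force: [0.2, -0.2, 0.6]
opening: 0.0001
```

Emit:
servo_tool(rows=[{"linear":[0,0,-1],"yaw":0},{"linear":[0,0,0],"yaw":0}])

```text
clock: 9.3
position: [0.511, 0.0842, 0.0977]
tcp_rot: [-0.006, 0.999, -0.047, 0.006]
wrist_force: [-0.2, -1.0, 1.8]
opening: 0.0003
```

```bash
python3 f.py a4; python3 q.py | grep -E "scene (0|-0.02|0.03) "
```

```text
9.55 [0.511  0.0842 0.0978] [-0.1  -0.49  0.88]
scene 0.03 [126, 127, 128, 128, 126, 126, 126, 125, 121, 111, 84, 47, 17, 16, 14, 11, 7, 3, 5, 7, 7, 7, 8, 7, 16, 40, 48, 40, 34, 43]
scene 0 [125, 125, 126, 125, 125, 126, 125, 123, 122, 113, 86, 45, 19, 13, 16, 12, 9, 3, 8, 13, 3, 8, 9, 8, 19, 39, 54, 46, 36, 37]
scene -0.02 [127, 126, 126, 125, 125, 124, 124, 125, 125, 124, 108, 78, 38, 15, 3, 5, 9, 12, 19, 11, 4, 9, 7, 6, 18, 38, 46, 40, 34, 38]
```

Force is now about 0.9 N, so this is first touch at reported TCP z ≈ 0.098. Pressing a little more.

Emit:
servo_tool(rows=[{"linear":[0,0,-1],"yaw":0},{"linear":[0,0,0],"yaw":0}])

```text
clock: 9.9
position: [0.511, 0.0842, 0.0969]
tcp_rot: [-0.006, 0.999, -0.047, 0.006]
wrist_force: [-1.2, 0.0, 1.6]
opening: 0.0006
```

```bash
python3 f.py a5
```

```text
10.15 [0.511  0.0842 0.097 ] [-0.99 -0.29  2.02]
```

Emit:
servo_tool(rows=[{"linear":[0,0,-1.5],"yaw":0},{"linear":[0,0,0],"yaw":0}])

```text
clock: 10.35
position: [0.511, 0.0843, 0.0955]
tcp_rot: [-0.006, 0.999, -0.047, 0.006]
wrist_force: [-1.0, -0.1, 3.5]
opening: 0.0005
```

```bash
python3 f.py a6;python3 q.py | grep -E "scene (0|-0.02|0.03|-0.1) "
```

```text
10.6 [0.511  0.0842 0.0956] [-0.94 -0.36  2.57]
scene 0.03 [128, 128, 128, 127, 126, 125, 125, 124, 123, 120, 104, 69, 27, 11, 14, 12, 7, 11, 10, 2, 7, 6, 7, 6, 10, 35, 48, 42, 38, 43]
scene 0 [126, 125, 124, 126, 126, 126, 125, 124, 122, 117, 95, 57, 24, 11, 18, 9, 4, 11, 11, 12, 2, 2, 6, 8, 13, 35, 55, 43, 34, 36]
scene -0.02 [126, 127, 128, 126, 127, 126, 124, 124, 126, 124, 112, 84, 44, 19, 9, 7, 6, 8, 8, 7, 5, 8, 6, 9, 21, 41, 48, 42, 38, 38]
scene -0.1 [76, 74, 75, 73, 72, 74, 75, 74, 73, 71, 63, 41, 23, 22, 18, 19, 19, 19, 18, 12, 15, 8, 6, 9, 31, 67, 83, 71, 61, 63]
```

View pics/a6.png

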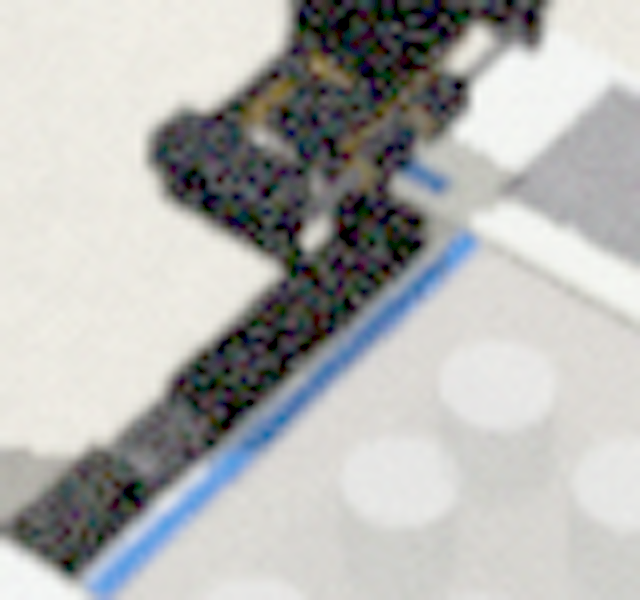

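The strip has visibly dropped and force rises about 0.6 N/mm, so this is the strip at about 2 mm. Starting the sweep along -y, pressing about 1 mm more.

Emit:
servo_tool(rows=[{"linear":[0,0,-1],"yaw":0},{"linear":[0,0,0],"yaw":0},{"linear":[-0.3,-4,0],"yaw":0},{"linear":[-0.4,-5,0],"yaw":0},{"linear":[-0.4,-5,0],"yaw":0},{"linear":[-0.4,-5,0],"yaw":0}])

```text
clock: 11.35
position: [0.511, 0.0673, 0.0956]
tcp_rot: [-0.008, 0.999, -0.046, 0.008]
wrist_force: [0.4, 1.5, 2.6]
opening: 0.0003
```

Emit:
servo_tool(rows=[{"linear":[-0.8,-6,-0.6],"yaw":0},{"linear":[-0.8,-6,-0.3],"yaw":0},{"linear":[-0.8,-6,-0.2],"yaw":0},{"linear":[-0.8,-6,-0.2],"yaw":0},{"linear":[-0.8,-6,-0.2],"yaw":0}])

```text
clock: 11.85
position: [0.5073, 0.0347, 0.0944]
tcp_rot: [-0.009, 0.999, -0.046, 0.008]
wrist_force: [0.1, 2.4, 4.4]
opening: 0.0005
```

Good: 4.4 N at about 3 mm, with the expected friction opposing. Continuing.

Emit:
servo_tool(rows=[{"linear":[-0.4,-6,0],"yaw":0},{"linear":[-0.4,-6,0],"yaw":0},{"linear":[-0.5,-6,0],"yaw":0},{"linear":[-0.5,-6,0],"yaw":0},{"linear":[-0.5,-6,0],"yaw":0},{"linear":[-0.5,-6,0],"yaw":0}])

```text
clock: 12.45
position: [0.504, -0.0046, 0.0944]
tcp_rot: [-0.009, 0.999, -0.046, 0.008]
wrist_force: [-0.1, 2.8, 3.0]
opening: 0.0003
```

Emit:
servo_tool(rows=[{"linear":[-0.4,-5,0],"yaw":0},{"linear":[-0.4,-5,0],"yaw":0},{"linear":[-0.4,-5,0],"yaw":0},{"linear":[-0.4,-5,0],"yaw":0}])

```text
clock: 12.85
position: [0.5021, -0.0265, 0.0944]
tcp_rot: [-0.009, 0.999, -0.047, 0.008]
wrist_force: [0.1, 2.6, 3.1]
opening: 0.0004
```

Emit:
servo_tool(rows=[{"linear":[-0.3,-4,0],"yaw":0},{"linear":[-0.3,-4,0],"yaw":0},{"linear":[-0.3,-3,0],"yaw":0}])

```text
clock: 13.15
position: [0.5009, -0.0389, 0.0943]
tcp_rot: [-0.009, 0.999, -0.047, 0.008]
wrist_force: [1.1, 2.4, 2.6]
opening: 0.0003
```

Emit:
servo_tool(rows=[{"linear":[-0.3,-3,0],"yaw":0},{"linear":[-0.3,-3,0],"yaw":0}])

```text
clock: 13.35
position: [0.4994, -0.0465, 0.0936]
tcp_rot: [-0.008, 0.999, -0.047, 0.007]
wrist_force: [0.7, 0.2, -0.2]
opening: 0.0002
```

Emit:
servo_tool(rows=[{"linear":[-0.3,-3,0],"yaw":0},{"linear":[-0.3,-3,0],"yaw":0}])

```text
clock: 13.55
position: [0.4974, -0.0542, 0.0925]
tcp_rot: [-0.007, 0.999, -0.047, 0.006]
wrist_force: [0.5, 0.4, -0.2]
opening: 0.0002
```

Both vertical force and friction dropped to about 0 at y ≈ -0.045, so the notch is found where vision put it. I'll centre and press the key.

Emit:
servo_tool(rows=[{"linear":[0.5,-2,0],"yaw":0},{"linear":[0,0,-1.5],"yaw":0},{"linear":[0,0,-1.5],"yaw":0},{"linear":[0,0,0],"yaw":0}])

```text
clock: 13.95
position: [0.4973, -0.0575, 0.089]
tcp_rot: [-0.007, 0.999, -0.048, 0.005]
wrist_force: [0.1, 0.2, -0.1]
opening: 0.0007
```

```bash
python3 f.py b1
```

```text
14.2 [ 0.4973 -0.0575  0.0891] [-0.49 -0.39  0.56]
```

View pics/b1.png

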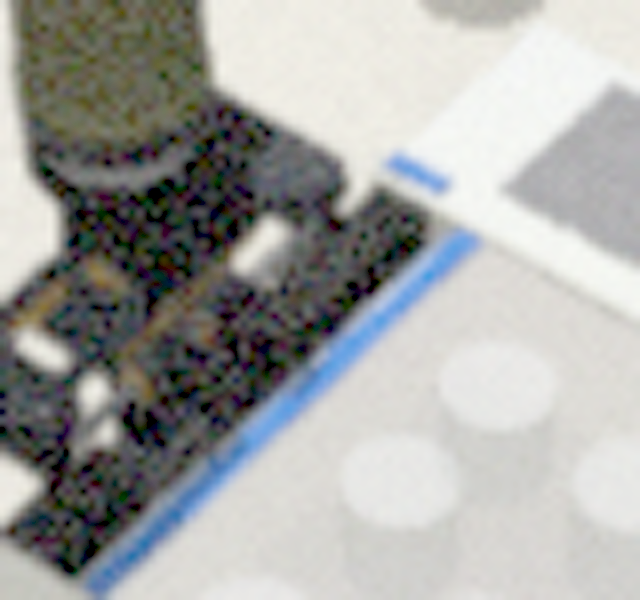

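The gripper is over the notch and the strip is up at rest with its full black edge visible. Pressing down on the key.

Emit:
servo_tool(rows=[{"linear":[0,0,-2],"yaw":0},{"linear":[0,0,-2],"yaw":0},{"linear":[0,0,0],"yaw":0}])

```text
clock: 14.5
position: [0.4973, -0.0575, 0.0855]
tcp_rot: [-0.007, 0.999, -0.048, 0.005]
wrist_force: [-1.0, 0.1, 1.0]
opening: 0.0003
```

Emit:
servo_tool(rows=[{"linear":[0,0,-2],"yaw":0},{"linear":[0,0,-1.5],"yaw":0},{"linear":[0,0,0],"yaw":0}])

```text
clock: 14.8
position: [0.4974, -0.0575, 0.0821]
tcp_rot: [-0.007, 0.999, -0.048, 0.005]
wrist_force: [-1.5, 0.1, 3.2]
opening: 0.0005
```

```bash
sed -i 's/150:225,225:305/140:240,205:305/;s/fx=8,fy=8/fx=6,fy=6/' f.py; python3 f.py b2
```

```text
15.05 [ 0.4974 -0.0575  0.0821] [-0.87 -0.31  1.98]
```

View pics/b2.png

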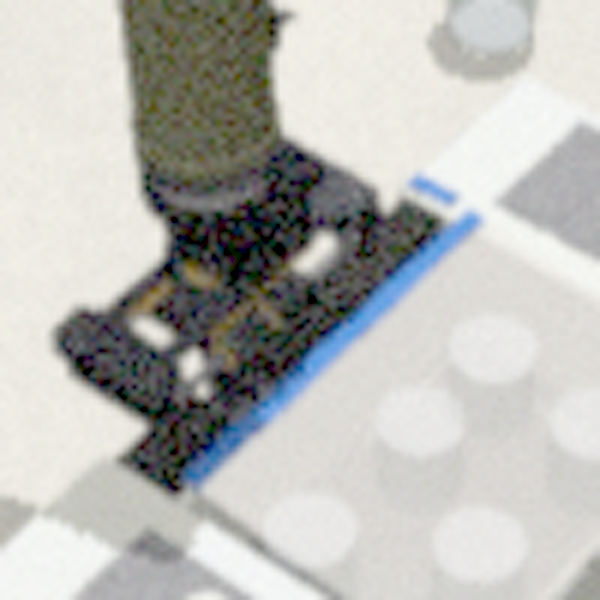

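The blue lid band has risen about 4 px (roughly 18 mm), so the key is going down. Continuing to its stop.

Emit:
servo_tool(rows=[{"linear":[0,0,-2],"yaw":0},{"linear":[0,0,-1.5],"yaw":0},{"linear":[0,0,0],"yaw":0}])

```text
clock: 15.35
position: [0.4974, -0.0575, 0.0797]
tcp_rot: [-0.006, 0.999, -0.048, 0.005]
wrist_force: [-1.5, 0.2, 1.3]
opening: 0.0004
```

```bash
python3 f.py b3
```

```text
15.6 [ 0.4974 -0.0575  0.0797] [-2.43  0.17  5.97]
```

View pics/b3.png

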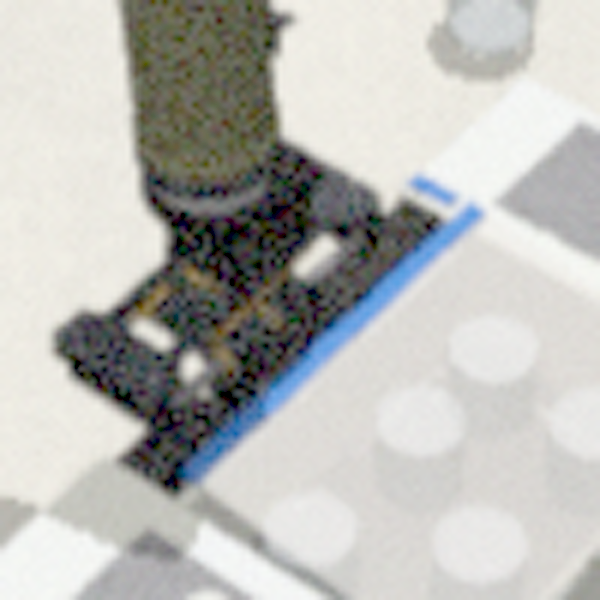

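Emit:
servo_tool(rows=[{"linear":[0,0,-1.5],"yaw":0},{"linear":[0,0,-1.5],"yaw":0},{"linear":[0,0,-1],"yaw":0}])

```text
clock: 15.9
position: [0.4975, -0.0575, 0.0796]
tcp_rot: [-0.005, 0.999, -0.048, 0.004]
wrist_force: [-4.5, 0.6, 9.6]
opening: 0.0003
```

It's on the stop: z doesn't move and force is 9.6 N. Retracting straight up, then back.

Emit:
servo_tool(rows=[{"linear":[0,0,5],"yaw":0},{"linear":[0,0,10],"yaw":0},{"linear":[0,0,20],"yaw":0},{"linear":[0,0,30],"yaw":0},{"linear":[0,0,40],"yaw":0},{"linear":[0,0,40],"yaw":0},{"linear":[0,-20,30],"yaw":0},{"linear":[0,-40,0],"yaw":0},{"linear":[0,-40,0],"yaw":0},{"linear":[-10,-40,0],"yaw":0},{"linear":[-10,-40,0],"yaw":0},{"linear":[0,0,0],"yaw":0}])

```text
clock: 17.1
position: [0.477, -0.2406, 0.2655]
tcp_rot: [-0.005, 0.999, -0.043, 0.01]
wrist_force: [-0.1, 1.1, -0.3]
opening: 0.0007
```

```bash
python3 f.py c1; python3 - <<'E'
from station import r
import cv2
s=r.get_image("scene")["pixels"];t=r.get_image("top")["pixels"]
cv2.imwrite("pics/cs.png",s);cv2.imwrite("pics/ct.png",t)
E
python3 q.py | grep -E "scene"
```

```text
17.35 [ 0.4802 -0.2316  0.2659] [0.34 0.13 0.09]
scene 0.03 [129, 128, 129, 129, 130, 129, 127, 127, 123, 114, 86, 52, 28, 19, 13, 14, 20, 21, 15, 17, 18, 26, 47, 56, 57, 63, 81, 104, 115, 114]
scene 0 [129, 128, 127, 127, 127, 128, 127, 126, 124, 116, 90, 49, 21, 14, 19, 19, 18, 19, 19, 18, 15, 27, 43, 57, 61, 70, 88, 110, 117, 114]
scene -0.02 [129, 130, 129, 128, 128, 128, 127, 127, 128, 126, 109, 78, 43, 17, 4, 16, 12, 5, 9, 6, 8, 28, 45, 57, 59, 70, 89, 112, 117, 113]
scene -0.08 [127, 129, 128, 128, 129, 129, 127, 127, 123, 115, 90, 45, 17, 16, 16, 17, 13, 17, 17, 19, 18, 33, 50, 61, 64, 69, 91, 113, 121, 115]
scene -0.1 [130, 129, 127, 126, 126, 127, 127, 125, 124, 111, 80, 45, 22, 16, 17, 21, 21, 18, 20, 16, 10, 23, 41, 55, 60, 71, 93, 112, 118, 114]
scene -0.115 [128, 128, 128, 128, 128, 128, 127, 128, 126, 117, 90, 50, 23, 19, 18, 16, 18, 14, 14, 14, 5, 5, 3, 19, 36, 70, 99, 99, 86, 67]
```

View pics/c1.png

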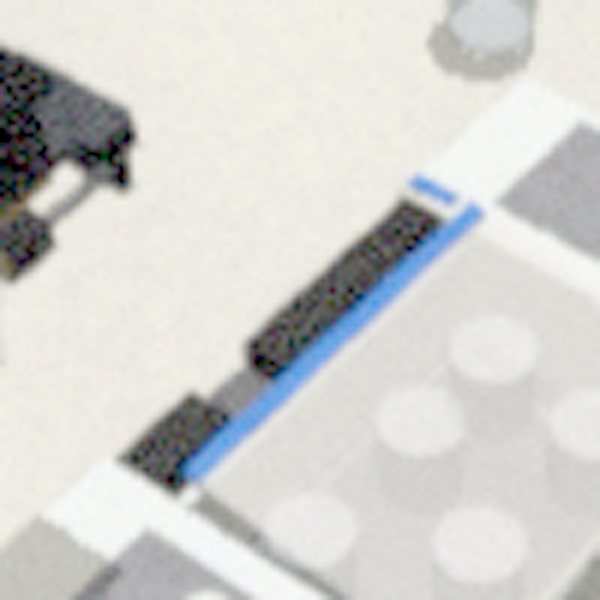

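View pics/cs.png

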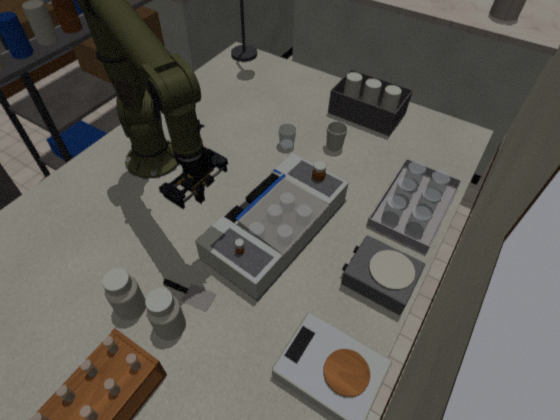

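View pics/ct.png

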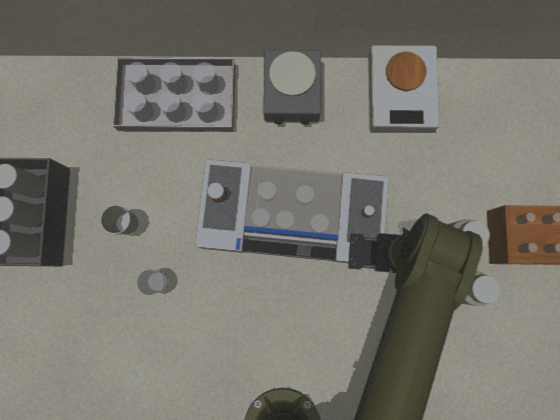

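The lid is ajar, the key sits lower, the strip looks up, and the bystanders are unmoved. Now I'll measure the lid lift from the blue band in both views.

```bash
python3 - <<'E'
from station import r
from h import *
C={n:r.get_image(n) for n in("top","scene")}
P=lambda d:d["mtx"]@np.c_[d["R"],d["t"]]
for tag,f in(("before",{"top":"top0","scene":"scene0"}),("after",{"top":"ct","scene":"cs"})):
    ends={}
    for n in C:
        im=cv2.imread(f"pics/{f[n]}.png");h=cv2.cvtColor(im,cv2.COLOR_BGR2HSV)
        m=cv2.inRange(h,(105,100,40),(130,255,255)); 
        roi=np.zeros_like(m); 
        if n=="top": roi[222:250,243:345]=255
        else: roi[165:230,228:290]=255
        m&=roi
        k,l,s,c=cv2.connectedComponentsWithStats(m); i=1+np.argmax(s[1:,4])
        (cx,cy),(w,hh),a=cv2.minAreaRect(np.argwhere(l==i)[:,::-1].astype(np.float32))
        ends[n]=(cx,cy); print(tag,n,s[i],(cx,cy),(w,hh))
    X=cv2.triangulatePoints(P(C["top"]),P(C["scene"]),np.array(ends["top"],float).reshape(2,1),np.array(ends["scene"],float).reshape(2,1))[:,0]
    print(tag,(X[:3]/X[3]*1000).round(1))
E
```

```text
before top [245 228  92  13 386] (290.511962890625, 233.87823486328125) (91.73762512207031, 4.225510120391846)
before scene [236 179  49  46 199] (259.8972473144531, 201.3908233642578) (3.084141492843628, 64.42428588867188)
before [542.5 -20.9  98.3]
after top [244 226  94  13 433] (290.5293884277344, 232.19638061523438) (93.62711334228516, 4.71988582611084)
after scene [235 174  50  46 255] (259.5177917480469, 196.51918029785156) (4.082706928253174, 65.1662826538086)
after [543.6 -21.4 124.8]
```

The lid front has risen about 26.5 mm (≈ 0.14 rad, near its full travel). Handing in.

```bash
python3 -c "
from station import r
r.sign_off();print(r.get_obs()['clock'])"
```

```text
the job is handed in; nothing more can be done
the job is handed in; nothing more can be done
```

The case is open. I pressed the strip near the blue bar, swept along it to the notch, pressed the key to its stop, lifted clear and handed the job in at about 17.5 s. The hand-in gave no verdict.

- **Press and sweep:** strip force stayed at about 2 to 4.5 N, which is about 2 to 3 mm down and well short of the stop. Force and friction fell to zero at world y ≈ -0.045, where the cameras had put the notch.
- **Key:** pressing stopped at a reported z of 0.0796 with 9.6 N, so I take the key to be fully down.
- **Lid:** two-view measurement puts the blue band 26.5 mm higher than before, about 0.14 rad. It stayed up after I let go.
- **Strip and bystanders:** the strip's front edge is back at its resting profile. The jar, vial, beaker, cup and bottle_a are where they were. In the last pictures the arm hides parts of bottle_b and the spatula in the top view; both look unmoved in the scene view. I judged this by eye, not by measurement.
- **Arm:** the last wrist force averaged about 0 N, with the gripper clear of everything.

Two checks disagreed:
- **Fingertip height:** contact came about 22 mm lower than the stated nose length predicts, so I found it by force instead.
- **Strip position:** the strip lay about 9 mm further in x than my deck-corner fit implied, so I used the direct strip measurement.

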